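# Load and start the ink bottle shaker

### The job

Stand every ink bottle from the dark mat upright in the white shaker tray, one to a cell, and turn the programme wheel on the control box until only green shows in its window. Then run the shaker for about two seconds: push the red knob in, turn it clockwise past its safety stop to the green mark and let it spring out, then push it in again, turn it back to the white mark and let it spring out. Last, stand all the bottles upright on the dark mat again; leave the programme on green and the stationery around where it is.

Things in the scene. Friction and masses are not known exactly. Their poses are not given: they have to be found in the camera images.
- ink_a_center (a point): Centre (31 mm above its underside) of a round ink bottle with blue ink, 62 mm tall: body 44 mm across up to 44 mm, black screw cap 30 mm across from 44 to 62 mm (top 31 mm above this point). About 190 g, heavy at the base. Stands upright, z axis up. May be absent (None).
- ink_b_center (a point): Centre (31 mm above its underside) of a round ink bottle with red ink, 62 mm tall: body 44 mm across up to 44 mm, black screw cap 30 mm across from 44 to 62 mm (top 31 mm above this point). About 190 g, heavy at the base. Stands upright, z axis up. May be absent (None).
- ink_c_center (a point): Centre (31 mm above its underside) of a round ink bottle with green ink, 62 mm tall: body 44 mm across up to 44 mm, black screw cap 30 mm across from 44 to 62 mm (top 31 mm above this point). About 190 g, heavy at the base. Stands upright, z axis up. May be absent (None).
- ink_d_center (a point): Centre (31 mm above its underside) of a round ink bottle with black ink, 62 mm tall: body 44 mm across up to 44 mm, black screw cap 30 mm across from 44 to 62 mm (top 31 mm above this point). About 190 g, heavy at the base. Stands upright, z axis up. May be absent (None).
- ink_e_center (a point): Centre (31 mm above its underside) of a round ink bottle with black ink, 62 mm tall: body 44 mm across up to 44 mm, black screw cap 30 mm across from 44 to 62 mm (top 31 mm above this point). About 190 g, heavy at the base. Stands upright, z axis up. May be absent (None).
- shaker_tray: Fixed white tray of the bottle shaker on a grey base, 140 (x) x 202 (y) mm. Six square cells, open at the top: 2 rows along its x, 3 columns along its y. Origin: centre of its underside, level with the table top. Cell centres at x = -31 and +31 mm, y = -62, 0 and +62 mm in its frame; a cell is 58 mm square inside, walls 4 mm; cell floor at z = 12 mm, wall tops at z = 44 mm.
- mat_center (a point): Centre of the top face of the fixed thin dark grey mat in front of the robot, 192 mm (world x) x 462 mm (world y), top 2.5 mm above the table; the shaker tray or the control box covers its left part (+y). The bottles and both erasers start on it.
- control_box: Fixed grey control box, 120 (x) x 200 (y) mm, dark top panel at z = 43 mm; origin: centre of its underside. At (x 0, y +48 mm) the programme wheel, with a white-framed 16 mm square window in the panel at (x -33, y +48 mm), on the robot's side of the wheel; at (x 0, y -52 mm) the red start knob.
- wheel_grip (a point): Point on the vertical axis of the programme wheel, in the middle of its black bar grip: the bar is 12 mm thick, 34 mm long and runs from 5 to 35 mm above the panel (22 mm below this point is the panel's top, 13 mm above it the bar's top). The point's axes are those of the control box and do not turn with the wheel.
- wheel (a joint): Angle of the programme wheel, rad, growing clockwise seen from above; free from -0.3 to 5.6, stays where it is left (friction 0.04 N m). At 0 the bar lies along the control box's x axis; at q it is turned by q clockwise from that. Six coloured 60-degree sectors pass under the window: centred there at 0 white, 1.05 yellow, 2.09 red, 3.14 green, 4.19 blue, 5.24 black. Only one colour fills the window within about 0.2 rad of its centre.
- knob_grip (a point): Point on the vertical axis of the red start knob, in the middle of its round fluted grip; it moves down with the knob. The grip is 28 mm in diameter and 26 mm high (13 mm below to 13 mm above this point), on a round red skirt of 56 mm diameter whose flat top is 13 mm below this point and 13 mm above the panel (4 mm when fully in). The point's axes are those of the control box and do not turn.
- start_push (a joint): How far the start knob is pushed in (down), m: 0 sprung out, 0.009 fully in. The spring takes about 4 N to start and 10 N fully in.
- start_knob (a joint): Start knob angle, rad, clockwise from above: off near 0 (pointer to the white mark, away from the robot), green mark at 1.3, end stop at 1.4. At q its pointer is turned q clockwise from the control box's +x. A safety stop blocks it between about 0.36 and 1.04, both ways, unless it is pushed in over 6 mm; let out between, it stays in. Friction 0.03 N m.
- stamp_pad: Bystander, loose: blue stamp pad, 77x54x16 mm; origin at the centre of its underside.
- eraser: Bystander, loose: blue and white eraser, 43x19x12 mm, lying among the bottles; origin at the centre of its underside.
- big_stamp: Bystander, loose: wooden rubber stamp, 30x30x53 mm; origin at the centre of its underside.
- tape_roll: Bystander, loose: yellow tape roll, 48 mm wide, 15 mm high; origin at the centre of its underside.
- orange_marker: Bystander, loose: orange marker pen, 135 mm long; origin at the centre of its underside.
- white_eraser: Bystander, loose: green and white eraser, 43x18x12 mm; origin at the centre of its underside.
Mind the look-alikes: they are no part of the job. What is shaped like the part that bears ink_e_center but orange is not meant. Leave any pink look-alike of the part that bears ink_d_center alone.

How it is judged:
By the outcome, as a careful person would: the job done as asked, in the order asked, and still so for the second after the job is handed in, with the robot touching nothing.
Of ink_a, ink_b, ink_c, ink_d, ink_e only 3 to 4 are there at a start; the rules pass over those that are not, and their reading is None.
At some moment in a run one of ink_a, ink_b, ink_c, ink_d, ink_e may be knocked a few centimetres aside while the robot is not near it.
It also fails if it takes over 210 s, if anything falls off the work surface, if the arm or the gripper's body presses on something with over 40 N, if the wrist force passes 120 N, or if a joint passes its speed limit or range.

### The arm

A 6-joint arm with a two-finger parallel gripper is mounted at the origin on a cart in front of the work surface, level with it; the furniture and walls round the work are solid. World frame = base frame: x ahead of the robot, y to its left, z up, the work surface at z = 0. Lengths are in m, angles in rad, forces in N, time in s.
With the tool pointing down it reaches from about 0.325 to 0.775 m from the base axis. Payload 9.3 kg.
Tool frame: the origin (TCP) lies between the finger pads; the fingertips stand 19 mm ahead of it and the grasp point (between the pads) is the TCP; z points along the fingers, y is the line along which they close (so a half turn about z gives the same grasp; the last joint's range is limited). The gripper opens to 85 mm and grips with 20 to 120 N. Pads are 22 mm wide; open, the fingers measure 114 mm over their backs; the gripper's body (76 mm by 85 mm) begins 54 mm behind the grasp point. The pads swing forward as they close: fully open they stand 13 mm farther back than shut.
Start: joints at [-1.263, 0.259, 0.021, 1.334, 0, 1.418], TCP at [0.245, -0.493, 0.25] pointing down, gripper open.
Joint ranges: [-3.04, 3.04], [-0.91, 1.82], [-1.04, 1.36], [-1.92, 1.95], [-1.52, 1.45], [-3.14, 3.14]. Speed limits (rad/s): [2.22, 2.22, 2.79, 3.14, 3.14, 3.14].

### API

Orientations are given as [roll, pitch, yaw] about the fixed x, y, z axes, in that order (R = Rz(yaw) Ry(pitch) Rx(roll)).
In Python, from rig import get_state, read_camera, camera_params, sign_off, spot_in, outline_of gives the robot as it stands.
- The arm moves only by the shell command python3 -m creep 'ROWS' [FORCE]. ROWS is JSON, a list of rows, each a list of 3 entries, a list of its own where there are three numbers: the closure, from 0 (fully open) to 1 (shut), then the shift along the tool's x, y, z in m, then the turn, a rotation vector about the tool's x, y, z in rad. In form: [[fingers, [dx, dy, dz], [ax, ay, az]], ...]. A call has 1 to 10 rows; each row shifts and turns the commanded pose from where the row before left it, along the tool's axes as they then stand; what a row does not reach is not made up. A row lasts 1/12 s, in which the tool goes at most 41.7 mm and 7.16 degrees, less where a joint would pass 70% of its speed; a pose out of reach is approached as far as the arm can. A call is refused whole if a number of a shift passes 0.0417 or a number of a turn 0.125, either way. A call with a gripper value outside its range is refused whole. The fingers move at their own pace and stop on an object; FORCE is the grip in N (left out, the last holds). Time passes only in rows, so rows that do not move let the fingers close. It gives the time, the measured TCP pose, the force, the opening and the grip force at its end, in the units of the state.
- get_state(): the state, without advancing time (a new reading comes with each control period).
- read_camera(name): name is "scene" or "top" or "wrist"; returns the picture (420x560x3 uint8, red, green, blue); there is no depth.
- camera_params(name): a dict with "mtx" (3x3 intrinsics, pixels), "origin" and "attitude" of the camera in the world. Camera axes: x right, y down, z forward; pixel columns grow to the right and rows downward; lengths in m; the calibration is good to about 2 mm. A picture is of the moment at which its call begins: read the wrist's pose just before it. camera_params takes no time and is no camera call; for the wrist camera it gives the pose at the moment of the call.
- sign_off(): hands the job in; it is judged then, once.
Trained networks look in the newest picture that a camera, given by its name, has taken for a name from the list of things; names that differ only in an ending like _2 or _b are one class to them, and where a whole thing is asked for, a point or a joint stands for the part that bears it (a point fixed in the world has none). Each returns a list of dicts, best first, with "p" (0 to 1); they miss things now and then, are a little off and sometimes report something else, mostly with a low value. They report only what shows in the picture. A call takes as long as a camera call. They do not tell look-alikes from the thing itself.
- spot_in(camera, name): "xyz" ([x, y, z] in m, in world coordinates, good to about 4 mm: the middle of the surface that is visible of it).
- outline_of(camera, name): "pixels" (420x560 bool, what is visible of it).
The state is a dict: "time_s": time; "qpos": joint angles; "joint_velocities": joint speeds; "effort": joint torques, N m; "tcp_pos": TCP position; "eef_rot": TCP orientation; "wrist_force": force on the tool from outside, world axes, zero at the start; "ft_torque": the same for the moment, N m; "finger_gap": finger opening in m; "finger_force": force on a finger pad.
Only numpy, scipy, OpenCV 4.12 (cv2) and the standard library are available. Lean on these libraries where they do the work, as an engineer would, in place of code of your own. Each camera call takes 0.05 s, during which the arm holds its last target. There are 200 camera calls.

## Working session

There is one attempt and no reset: what is moved stays moved. The work goes in short steps, Python scripts to look and compute and a shell command to move; the robot and the scene stay as the last step left them, time stands still between calls to the robot, and variables do not carry over. Pictures are saved under pics/ and viewed, at most 14 in all, crops included, and the job is handed in when it is done.

```bash
mkdir -p pics; cat > h.py <<'E'
import numpy as np, cv2
from rig import *
from scipy.spatial.transform import Rotation as R
def K(n):
    p=camera_params(n); A=np.array(p["attitude"],float)
    Rm=A if A.shape==(3,3) else R.from_euler('xyz',A).as_matrix()
    return np.array(p["mtx"]),np.array(p["origin"]),Rm
def ray(n,u,v,z):
    M,o,Rm=K(n); d=Rm@np.linalg.inv(M)@[u,v,1]; return o+d*(z-o[2])/d[2]
def proj(n,p):
    M,o,Rm=K(n); c=M@(Rm.T@(np.array(p)-o)); return c[:2]/c[2]
def save(n,f):
    im=read_camera(n); cv2.imwrite('pics/'+f,im[:,:,::-1]); return im
def st():
    s=get_state(); print(round(s['time_s'],2),np.round(s['tcp_pos'],4),np.round(s['eef_rot'],3),'F',np.round(s['wrist_force'],1),'gap',round(s['finger_gap'],4),'q',np.round(s['qpos'],2)); return s
E
python3 - <<'E'
from h import *
s=st(); print(camera_params('top'))
a=save('top','top.png'); 
for n in ['ink_a_center','shaker_tray','control_box','wheel_grip','knob_grip','stamp_pad','eraser','big_stamp','tape_roll','orange_marker','white_eraser']:
    for d in spot_in('top',n): print(n,round(d['p'],2),np.round(d['xyz'],4),np.round(proj('top',d['xyz'])))
b=save('scene','scene.png')
E
```

```text
0.0 [ 0.2445 -0.4924  0.2496] [-3.14  -0.     0.461] F [0.5 0.9 0. ] gap 0.0852 q [-1.26  0.26  0.02  1.33 -0.    1.42]
{'mtx': array([[497.34371872,   0.        , 281.67986663],
       [  0.        , 497.34371872, 198.71348482],
       [  0.        ,   0.        ,   1.        ]]), 'origin': array([0.38329827, 0.11608514, 1.74900637]), 'attitude': array([-2.98930945e+00, -2.05202459e-04, -1.55398304e+00])}
shaker_tray 0.75 [ 0.483  -0.2361  0.009 ] [383. 248.]
control_box 0.72 [0.4915 0.2906 0.0467] [231. 242.]
control_box 0.51 [0.4801 0.5198 0.021 ] [166. 245.]
wheel_grip 0.62 [0.4895 0.2895 0.0473] [231. 243.]
knob_grip 0.45 [0.4932 0.2464 0.0572] [244. 242.]
knob_grip 0.24 [0.5549 0.4902 0.0146] [176. 224.]
stamp_pad 0.56 [0.4361 0.4654 0.0164] [181. 258.]
stamp_pad 0.55 [0.5564 0.495  0.0142] [174. 223.]
stamp_pad 0.33 [0.492  0.2441 0.0593] [244. 242.]
eraser 0.52 [0.4432 0.091  0.0184] [289. 258.]
eraser 0.46 [ 0.4839 -0.2389  0.011 ] [384. 248.]
big_stamp 0.64 [0.4809 0.5205 0.0222] [165. 245.]
tape_roll 0.73 [0.4932 0.2495 0.058 ] [243. 242.]
tape_roll 0.66 [0.4357 0.0478 0.0414] [302. 260.]
orange_marker 0.46 [ 0.6169 -0.1552  0.017 ] [360. 209.]
white_eraser 0.4 [0.5824 0.159  0.0182] [270. 217.]
```

```bash
python3 - <<'E'
import cv2
a=cv2.imread('pics/top.png')[160:320,130:450]
cv2.imwrite('pics/topc.png',cv2.resize(a,None,fx=2.5,fy=2.5,interpolation=cv2.INTER_CUBIC))
E
```

```text
(no output)
```

View pics/topc.png

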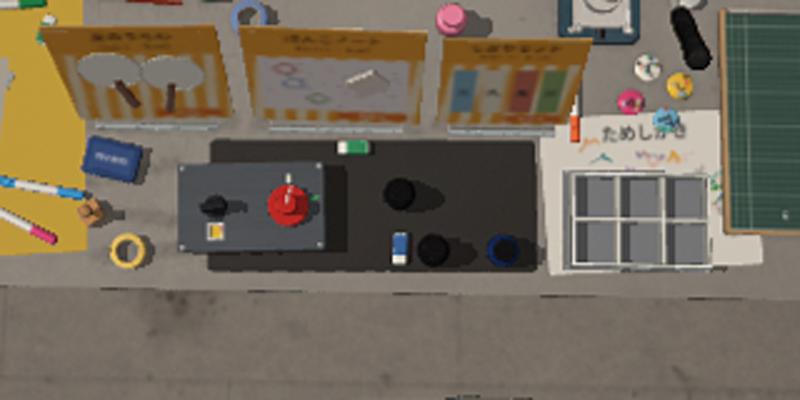

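View pics/scene.png

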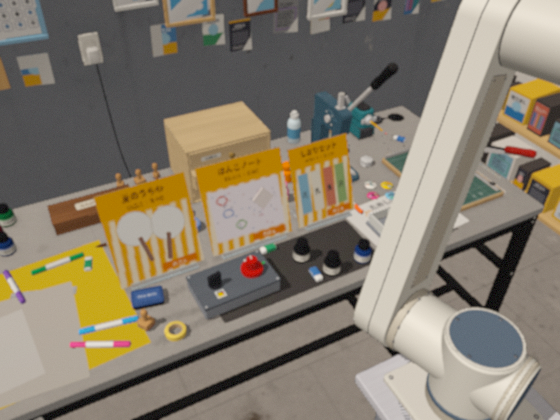

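```bash
python3 -m creep '[[0,[0,0,0],[0,0,-0.125]],[0,[0,0,0],[0,0,-0.125]],[0,[0,0,0],[0,0,-0.125]],[0,[0,0,0],[0,0,-0.125]],[0,[0,0,0],[0,0,-0.125]],[0,[0,0,0],[0,0,-0.125]],[0,[0,0,0],[0,0,-0.125]],[0,[0,0,0],[0,0,-0.125]],[0,[0,0,0],[0,0,-0.11]]]' 40
python3 -m creep '[[0,[0.036,0.02,-0.005],[0,0,0]],[0,[0.036,0.02,-0.005],[0,0,0]],[0,[0.036,0.02,-0.005],[0,0,0]],[0,[0.036,0.02,-0.005],[0,0,0]],[0,[0.036,0.02,-0.005],[0,0,0]],[0,[0.036,0.02,-0.005],[0,0,0]],[0,[0.036,0.02,-0.005],[0,0,0]],[0,[0.036,0.02,-0.005],[0,0,0]],[0,[0.036,0.02,-0.005],[0,0,0]],[0,[0,0,0],[0,0,0]]]'
python3 - <<'E'
from h import *
st(); save('wrist','w1.png'); p=camera_params('wrist'); print(p)
for n in ['ink_a_center','shaker_tray','eraser','white_eraser']:
    for d in spot_in('wrist',n): print(n,round(d['p'],2),np.round(d['xyz'],4),np.round(proj('wrist',d['xyz'])))
for u,v in [(290,237),(303,259.5),(331,259.5)]: print(ray('top',u,v,.0645))
print(ray('top',130+560/2.5,160+125/2.5,0))
E
```

```text
time_s: 1.4
tcp_pos: [0.2445, -0.4926, 0.2503]
eef_rot: [3.142, -0.0, 1.577]
wrist_force: [-0.4, 1.0, 0.2]
finger_gap: 0.0853
finger_force: 0.0
time_s: 2.23
tcp_pos: [0.4269, -0.1631, 0.2965]
eef_rot: [3.139, -0.001, 1.577]
wrist_force: [-1.3, 0.0, 0.2]
finger_gap: 0.0854
finger_force: 0.0
2.23 [ 0.4269 -0.1631  0.2965] [ 3.139e+00 -1.000e-03  1.577e+00] F [-1.3  0.   0.2] gap 0.0854 q [-0.55  0.09 -0.08  1.41  0.    1.01]
{'mtx': array([[311.30562843,   0.        , 276.74328138],
       [  0.        , 311.30562843, 210.63320482],
       [  0.        ,   0.        ,   1.        ]]), 'origin': array([ 0.42543527, -0.09093613,  0.41995915]), 'attitude': array([ 2.84506035e+00, -1.26805388e-03,  6.86074766e-03])}
ink_a_center 0.88 [ 0.4339 -0.0505  0.0609] [285.  74.]
shaker_tray 0.8 [ 0.4771 -0.2356  0.0101] [314. 222.]
shaker_tray 0.67 [ 0.4343 -0.0513  0.0617] [286.  74.]
[0.51110262 0.08970697 0.0645    ]
[0.4361729  0.04490598 0.0645    ]
[ 0.43775694 -0.04926337  0.0645    ]
[ 0.61552734 -0.13682545  0.        ]
```

View pics/w1.png

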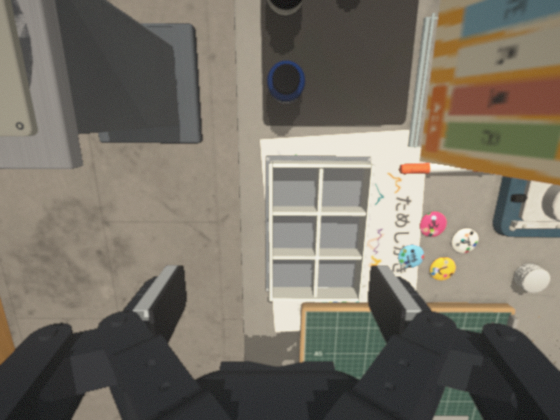

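```bash
python3 - <<'E'
from h import *
for d in outline_of('wrist','shaker_tray')[:1]:
    m=d['pixels'].astype(np.uint8); c=max(cv2.findContours(m,0,2)[0],key=cv2.contourArea)
    q=cv2.boxPoints(cv2.minAreaRect(c)); print(d['p'],q)
    h=cv2.convexHull(c); a=cv2.approxPolyDP(h,6,True)[:,0]; print(a)
    for p in a: print(np.round(ray('wrist',*p,.044),4))
im=cv2.imread('pics/w1.png')[140:320,240:400]; cv2.imwrite('pics/w1c.png',cv2.resize(im,None,fx=3.3,fy=3.3,interpolation=cv2.INTER_CUBIC))
E
python3 -m creep '[[0,[0.04,0.006,0],[0,0,0]],[0,[0.04,0.006,0],[0,0,0]],[0,[0.04,0.006,0],[0,0,0]],[0,[0.02,0,0],[0,0,0]],[0,[0,0,0],[0,0,0]],[0,[0,0,0],[0,0,0]]]'
python3 - <<'E'
from h import *
st(); save('wrist','w2.png')
for n in ['ink_a_center','wheel_grip','knob_grip','control_box','eraser','white_eraser']:
    for d in spot_in('wrist',n): print(n,round(d['p'],2),np.round(d['xyz'],4),np.round(proj('wrist',d['xyz'])))
E
```

```text
0.84 [[265. 155.]
 [373. 155.]
 [373. 300.]
 [265. 300.]]
[[369 156]
 [360 299]
 [270 300]
 [265 157]]
[ 0.5344 -0.1415  0.044 ]
[ 0.5387 -0.3371  0.044 ]
[ 0.4146 -0.3386  0.044 ]
[ 0.4101 -0.1425  0.044 ]
time_s: 3.03
tcp_pos: [0.4424, -0.029, 0.2952]
eef_rot: [-3.142, 0.0, 1.571]
wrist_force: [0.8, 0.4, 0.1]
finger_gap: 0.0856
finger_force: 0.0
3.03 [ 0.4424 -0.029   0.2952] [-3.142  0.     1.571] F [0.8 0.4 0.1] gap 0.0856 q [-0.25  0.06 -0.1   1.4  -0.    1.32]
ink_a_center 0.75 [ 0.435  -0.0438  0.0503] [270. 192.]
eraser 0.92 [0.433  0.0883 0.0165] [269.  78.]
white_eraser 0.76 [0.5747 0.1562 0.0162] [393.  13.]
```

View pics/w1c.png

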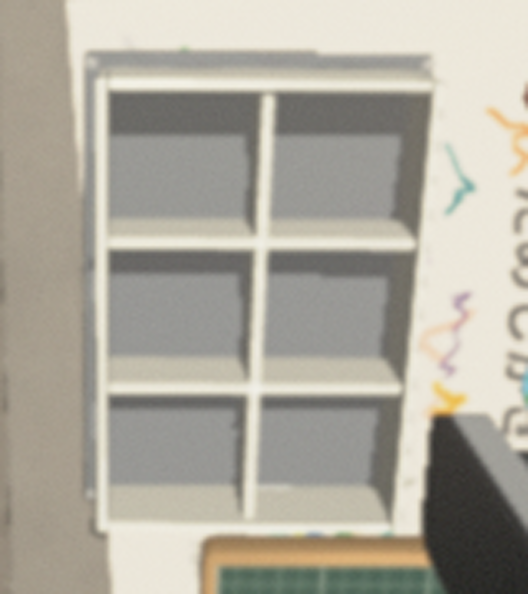

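View pics/w2.png

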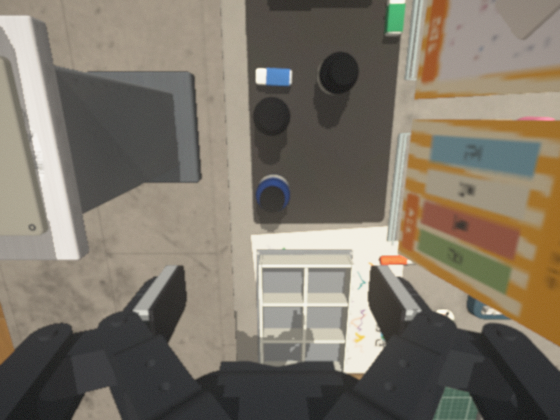

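```bash
python3 - <<'E'
from h import *
im=cv2.imread('pics/w2.png')[50:220,240:400]; cv2.imwrite('pics/w2c.png',cv2.resize(im,None,fx=3.5,fy=3.5,interpolation=cv2.INTER_CUBIC))
o=np.array([0.42543527,-0.09093613,0.41995915]);Rm=R.from_euler('xyz',[2.84506035e+00,-1.26805388e-03,6.86074766e-03]).as_matrix();M=K('wrist')[0]
P=[]
for u,v in [(269.4,162.7),(371.2,162.7),(358.2,300),(269.4,300.6),(240+268/3.3,140+75/3.3),(240+248/3.3,140+528/3.3)]:
    d=Rm@np.linalg.inv(M)@[u,v,1]; p=o+d*(.044-o[2])/d[2]; P.append(p); print(np.round(p,4))
print('c',np.mean(P[:4],0))
for u,v in [(271,195),(271,117),(341,72)]: print(ray('wrist',u,v,.0645))
E
```

```text
[ 0.4174 -0.1454  0.044 ]
[ 0.5402 -0.1446  0.044 ]
[ 0.5404 -0.3345  0.044 ]
[ 0.4174 -0.3362  0.044 ]
[ 0.4799 -0.145   0.044 ]
[ 0.4808 -0.3348  0.044 ]
c [ 0.47887045 -0.24015774  0.044     ]
[ 0.43589832 -0.0441744   0.0645    ]
[0.43646818 0.04346109 0.0645    ]
[0.51016714 0.08856821 0.0645    ]
```

View pics/w2c.png

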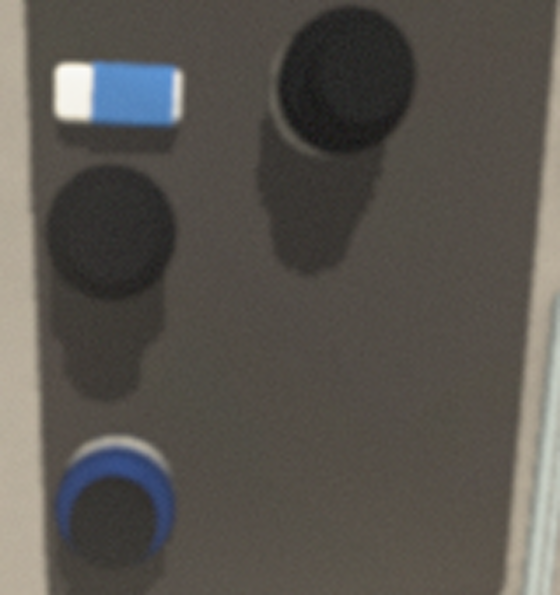

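```bash
python3 -m creep '[[0.3,[-0.02,-0.004,0.02],[0,0,0]],[0.3,[0,0,0.04],[0,0,0]],[0.3,[0,0,0.04],[0,0,0]],[0.3,[0,0,0.04],[0,0,0]],[0.3,[0,0,0.035],[0,0,0]],[0.3,[0,0,0],[0,0,0]],[0.3,[0,0,0],[0,0,0]]]' 40
python3 - <<'E'
from h import *
st(); save('wrist','w3.png'); print(proj('wrist',[.438,-.049,.0645]))
for n in ['ink_a_center']:
    for d in spot_in('wrist',n): print(n,round(d['p'],2),np.round(d['xyz'],4),np.round(proj('wrist',d['xyz'])))
E
```

```text
time_s: 3.97
tcp_pos: [0.4378, -0.0488, 0.1199]
eef_rot: [-3.138, -0.001, 1.57]
wrist_force: [1.6, 0.2, 1.0]
finger_gap: 0.0599
finger_force: 0.0
3.97 [ 0.4378 -0.0488  0.1199] [-3.138e+00 -1.000e-03  1.570e+00] F [1.6 0.2 1. ] gap 0.0599 q [-0.3   0.16 -0.46  0.95  0.    1.27]
[274.74303985 239.90974812]
ink_a_center 0.88 [ 0.4346 -0.0376  0.0564] [268. 218.]
```

View pics/w3.png

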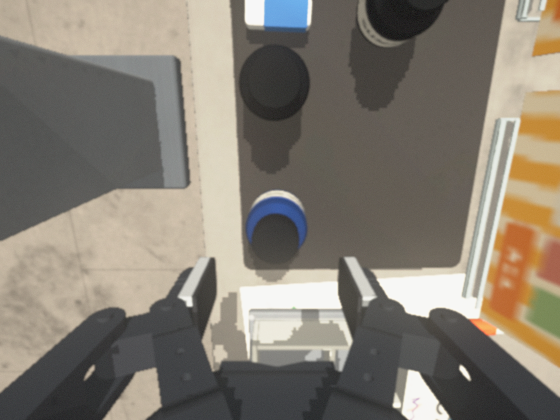

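```bash
python3 -m creep '[[0.3,[0,0,0.027],[0,0,0]],[0.3,[0,0,0.026],[0,0,0]],[0.3,[0,0,0],[0,0,0]],[1,[0,0,0],[0,0,0]],[1,[0,0,0],[0,0,0]],[1,[0,0,0],[0,0,0]],[1,[0,0,0],[0,0,0]],[1,[0,0,0],[0,0,0]]]' 40
python3 -m creep '[[1,[0,0,-0.02],[0,0,0]],[1,[0,0,-0.03],[0,0,0]],[1,[0,0,-0.035],[0,0,0]],[1,[0,0,-0.02],[0,0,0]],[1,[0,0,0],[0,0,0]]]'
```

```text
time_s: 4.73
tcp_pos: [0.4398, -0.049, 0.0695]
eef_rot: [3.138, 0.001, 1.571]
wrist_force: [-2.2, 1.2, 9.2]
finger_gap: 0.0291
finger_force: 38.8
time_s: 5.15
tcp_pos: [0.4407, -0.0492, 0.1777]
eef_rot: [3.133, 0.003, 1.571]
wrist_force: [0.0, -0.6, -1.7]
finger_gap: 0.0288
finger_force: 40.5
```

```bash
python3 -m creep '[[1,[-0.03,0.003,0],[0,0,0]],[1,[-0.035,0.003,0],[0,0,0]],[1,[-0.035,0.002,0],[0,0,0]],[1,[-0.029,0,0],[0,0,0]],[1,[0,0,0],[0,0,0]],[1,[0,0,0],[0,0,0]],[1,[0,0,0.03],[0,0,0]],[1,[0,0,0.02],[0,0,0]],[1,[0,0,0],[0,0,0]],[1,[0,0,0],[0,0,0]]]'
python3 - <<'E'
from h import *
st(); save('wrist','w4.png')
E
```

```text
time_s: 5.98
tcp_pos: [0.446, -0.1765, 0.1221]
eef_rot: [-3.14, -0.001, 1.572]
wrist_force: [-0.1, 0.4, -2.0]
finger_gap: 0.0286
finger_force: 40.3
5.98 [ 0.446  -0.1765  0.1221] [-3.140e+00 -1.000e-03  1.572e+00] F [-0.1  0.4 -2. ] gap 0.0286 q [-0.55  0.22 -0.38  0.98  0.    1.02]
```

View pics/w4.png

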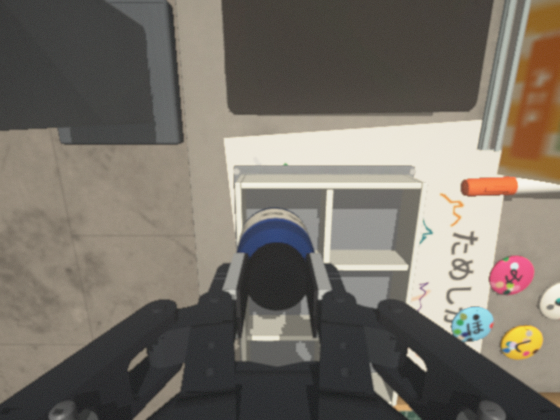

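```bash
python3 - <<'E'
from h import *
for u,v in [(329,188),(238,182),(418,182),(329,176),(365,252),(365,188)]: print(u,v,np.round(ray('wrist',u,v,.044),4))
E
```

```text
329 188 [ 0.4817 -0.1487  0.044 ]
238 182 [ 0.4211 -0.1447  0.044 ]
418 182 [ 0.5405 -0.1445  0.044 ]
329 176 [ 0.4813 -0.1406  0.044 ]
365 252 [ 0.5096 -0.1952  0.044 ]
365 188 [ 0.5057 -0.1486  0.044 ]
```

```bash
python3 -m creep '[[1,[0,0.004,0.012],[0,0,0]],[1,[0,0,0.015],[0,0,0]],[1,[0,0,0.01],[0,0,0]],[1,[0,0,0.005],[0,0,0]],[1,[0,0,0],[0,0,0]],[1,[0,0,0],[0,0,0]]]'
```

```text
time_s: 6.53
tcp_pos: [0.4511, -0.1777, 0.0813]
eef_rot: [3.14, 0.001, 1.571]
wrist_force: [0.8, -0.8, -1.7]
finger_gap: 0.0286
finger_force: 40.5
```

```bash
cat >> h.py <<'E'
from scipy.optimize import minimize
def sil(n,x,y,z0,shape=(420,560)):
    M,o,Rm=K(n); t=np.linspace(0,2*np.pi,40); m=np.zeros(shape,np.uint8)
    for r,zs in ((.022,(0,.044)),(.015,(.044,.062))):
        P=np.array([[x+r*np.cos(a),y+r*np.sin(a),z0+z] for z in zs for a in t])
        c=(P-o)@Rm@M.T; c=c[:,:2]/c[:,2:]
        cv2.fillConvexPoly(m,cv2.convexHull(np.int32(np.round(c*16))),1,shift=4)
    return m.astype(bool)
def bottles(n,z0=.0025):
    out=[]
    for d in outline_of(n,'ink_a_center'):
        m=d['pixels']; v,u=np.nonzero(m)
        if d['p']<.3 or len(u)<20: continue
        x0=ray(n,u.mean(),v.mean(),z0+.035)[:2]
        f=lambda q:1-(sil(n,*q,z0)&m).sum()/max(1,(sil(n,*q,z0)|m).sum())
        r=minimize(f,x0,method='Nelder-Mead',options=dict(initial_simplex=[x0,x0+[.006,0],x0+[0,.006]],xatol=2e-4,fatol=1e-3))
        out.append((r.x,r.fun)); print('bottle p%.2f'%d['p'],np.round(r.x,4),'iou %.2f'%(1-r.fun),'px',int(u.mean()),int(v.mean()))
    return out
E
python3 -m creep '[[1,[0,0,0.002],[0,0,0]],[1,[0,0,0],[0,0,0]],[0.5,[0,0,0],[0,0,0]],[0.5,[0,0,0],[0,0,0]],[0.5,[0,0,0],[0,0,0]],[0.5,[0,0,-0.02],[0,0,0]],[0.5,[0,0,-0.035],[0,0,0]],[0.3,[0,0,-0.035],[0,0,0]],[0.3,[0.02,0,-0.01],[0,0,0]],[0.3,[0.04,-0.002,0],[0,0,0]]]'
python3 -m creep '[[0.3,[0.041,-0.004,0],[0,0,0]],[0.3,[0.041,-0.004,0],[0,0,0]],[0.3,[0.04,-0.004,0],[0,0,0]],[0.3,[0.04,0,0],[0,0,0]],[0.3,[0,0,0],[0,0,0]],[0.3,[0,0,0],[0,0,0]]]'
python3 - <<'E'
from h import *
st(); save('wrist','w5.png'); bottles('wrist')
save('top','t5.png'); bottles('top')
E
```

```text
time_s: 7.37
tcp_pos: [0.4508, -0.1203, 0.1814]
eef_rot: [3.136, 0.003, 1.567]
wrist_force: [0.7, -0.2, -0.6]
finger_gap: 0.0599
finger_force: 0.0
time_s: 7.87
tcp_pos: [0.4363, 0.0464, 0.1786]
eef_rot: [3.141, 0.0, 1.576]
wrist_force: [0.6, 0.7, -0.2]
finger_gap: 0.0597
finger_force: 0.0
7.87 [0.4363 0.0464 0.1786] [3.141 0.    1.576] F [ 0.6  0.7 -0.2] gap 0.0597 q [-0.09  0.11 -0.36  1.1  -0.    1.48]
bottle p0.52 [ 0.4507 -0.1803] iou 0.92 px 368 256
bottle p0.44 [0.4403 0.0953] iou 0.34 px 288 258
```

```bash
python3 - <<'E'
from h import *
im=cv2.imread('pics/w5.png')
for p in [(.437,.046),(.511,.089)]:
    c,_=cv2.findContours(sil('wrist',*p,.0025).astype(np.uint8),0,2); cv2.drawContours(im,c,-1,(0,255,0),1)
cv2.imwrite('pics/w5o.png',im)
E
```

```text
(no output)
```

View pics/w5o.png

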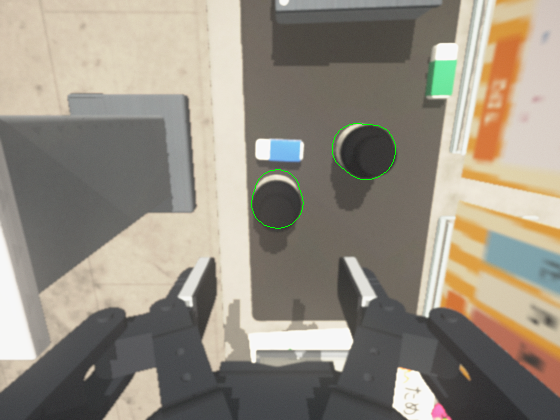

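```bash
python3 -m creep '[[0.3,[0,0,0.04],[0,0,0]],[0.3,[0,0,0.04],[0,0,0]],[0.3,[0,0,0.02],[0,0,0]],[0.3,[0,0,0.009],[0,0,0]],[0.3,[0,0,0],[0,0,0]],[1,[0,0,0],[0,0,0]],[1,[0,0,0],[0,0,0]],[1,[0,0,0],[0,0,0]],[1,[0,0,0],[0,0,0]],[1,[0,0,0],[0,0,0]]]' 40
python3 -m creep '[[1,[0,0,-0.02],[0,0,0]],[1,[0,0,-0.03],[0,0,0]],[1,[0,0,-0.035],[0,0,0]],[1,[0,0,-0.02],[0,0,0]],[1,[0,0,0],[0,0,0]]]'
```

```text
time_s: 8.9
tcp_pos: [0.4376, 0.0441, 0.0709]
eef_rot: [3.139, 0.001, 1.571]
wrist_force: [-1.4, -2.3, 6.6]
finger_gap: 0.0288
finger_force: 39.1
time_s: 9.32
tcp_pos: [0.4387, 0.0443, 0.1792]
eef_rot: [3.133, 0.001, 1.571]
wrist_force: [1.0, 0.2, -1.6]
finger_gap: 0.0284
finger_force: 40.5
```

```bash
python3 -m creep '[[1,[-0.025,0,0],[0,0,0]],[1,[-0.04,0.002,0],[0,0,0]],[1,[-0.04,0.002,0],[0,0,0]],[1,[-0.04,0.002,0],[0,0,0]],[1,[-0.04,0.002,0],[0,0,0]],[1,[-0.04,0.002,0],[0,0,0]],[1,[-0.04,0.001,0],[0,0,0]],[1,[-0.04,0,0],[0,0,0]],[1,[-0.04,0,0],[0,0,0]],[1,[0,0,0],[0,0,0]]]'
python3 -m creep '[[1,[0,0,0],[0,0,0]],[1,[0,0,0.03],[0,0,0]],[1,[0,0,0.02],[0,0,0]],[1,[0,0,0],[0,0,0]],[1,[0,0,0],[0,0,0]]]'
```

```text
time_s: 10.15
tcp_pos: [0.4474, -0.3071, 0.1735]
eef_rot: [3.141, 0.003, 1.566]
wrist_force: [-0.2, 0.9, -2.2]
finger_gap: 0.0285
finger_force: 40.2
time_s: 10.57
tcp_pos: [0.4472, -0.2993, 0.1239]
eef_rot: [-3.14, -0.002, 1.572]
wrist_force: [0.1, 0.4, -1.5]
finger_gap: 0.0286
finger_force: 40.1
```

```bash
python3 -m creep '[[1,[-0.001,0.003,0.012],[0,0,0]],[1,[0,0,0.015],[0,0,0]],[1,[0,0,0.01],[0,0,0]],[1,[0,0,0.005],[0,0,0]],[1,[0,0,0.001],[0,0,0]],[1,[0,0,0],[0,0,0]]]'
```

```text
time_s: 11.07
tcp_pos: [0.4508, -0.3016, 0.0818]
eef_rot: [3.141, 0.0, 1.571]
wrist_force: [0.3, 0.2, -2.0]
finger_gap: 0.0287
finger_force: 40.3
```

```bash
python3 -m creep '[[1,[0,0,0.0015],[0,0,0]],[1,[0,0,0],[0,0,0]],[0.5,[0,0,0],[0,0,0]],[0.5,[0,0,0],[0,0,0]],[0.5,[0,0,0],[0,0,0]],[0.5,[0,0,-0.02],[0,0,0]],[0.5,[0,0,-0.035],[0,0,0]],[0.3,[0,0,-0.035],[0,0,0]],[0.3,[0.03,0,-0.01],[0,0,0]],[0.3,[0.04,0.006,0],[0,0,0]]]'
python3 -m creep '[[0.3,[0.04,0.006,0],[0,0,0]],[0.3,[0.04,0.006,0],[0,0,0]],[0.3,[0.04,0.006,0],[0,0,0]],[0.3,[0.04,0.006,0],[0,0,0]],[0.3,[0.04,0.006,0],[0,0,0]],[0.3,[0.04,0.006,0],[0,0,0]],[0.3,[0.04,0.006,0],[0,0,0]],[0.3,[0.04,0.012,0],[0,0,0]],[0.3,[0,0,0],[0,0,0]],[0.3,[0,0,0],[0,0,0]]]'
python3 - <<'E'
from h import *
st(); save('wrist','w6.png'); im=cv2.imread('pics/w6.png')
for p in [(.511,.089)]:
    c,_=cv2.findContours(sil('wrist',*p,.0025).astype(np.uint8),0,2); cv2.drawContours(im,c,-1,(0,255,0),1)
cv2.imwrite('pics/w6o.png',im)
E
```

```text
time_s: 11.9
tcp_pos: [0.4574, -0.2338, 0.1829]
eef_rot: [3.137, 0.004, 1.567]
wrist_force: [0.5, -0.1, -0.7]
finger_gap: 0.0599
finger_force: 0.0
time_s: 12.73
tcp_pos: [0.5106, 0.0905, 0.1797]
eef_rot: [-3.142, -0.0, 1.575]
wrist_force: [-0.3, 0.2, -0.3]
finger_gap: 0.06
finger_force: 0.0
12.73 [0.5106 0.0905 0.1797] [-3.142 -0.     1.575] F [-0.3  0.2 -0.3] gap 0.06 q [ 0.01  0.24 -0.19  1.14  0.    1.58]
```

View pics/w6o.png

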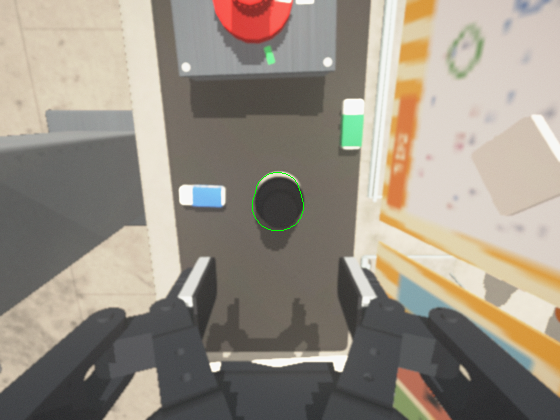

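```bash
python3 -m creep '[[0.3,[0,0,0.04],[0,0,0]],[0.3,[0,0,0.04],[0,0,0]],[0.3,[0,0,0.02],[0,0,0]],[0.3,[0,0,0.009],[0,0,0]],[0.3,[0,0,0],[0,0,0]],[1,[0,0,0],[0,0,0]],[1,[0,0,0],[0,0,0]],[1,[0,0,0],[0,0,0]],[1,[0,0,0],[0,0,0]],[1,[0,0,0],[0,0,0]]]' 40
python3 -m creep '[[1,[0,0,-0.02],[0,0,0]],[1,[0,0,-0.03],[0,0,0]],[1,[0,0,-0.035],[0,0,0]],[1,[0,0,-0.02],[0,0,0]],[1,[0,0,0],[0,0,0]]]'
python3 -m creep '[[1,[-0.02,0,0],[0,0,0]],[1,[-0.04,0,0],[0,0,0]],[1,[-0.04,0,0],[0,0,0]],[1,[-0.04,0,0],[0,0,0]],[1,[-0.04,0,0],[0,0,0]],[1,[-0.04,0,0],[0,0,0]],[1,[-0.04,0,0],[0,0,0]],[1,[-0.04,0,0],[0,0,0]],[1,[-0.03,0,0],[0,0,0]],[1,[0,0,0],[0,0,0]]]'
python3 -m creep '[[1,[0,0,0],[0,0,0]],[1,[0,0,0.03],[0,0,0]],[1,[0,0,0.02],[0,0,0]],[1,[0,0,0],[0,0,0]],[1,[0,0,0],[0,0,0]]]'
```

```text
time_s: 13.62
tcp_pos: [0.5118, 0.0881, 0.0726]
eef_rot: [3.138, 0.0, 1.571]
wrist_force: [0.1, -1.3, 7.0]
finger_gap: 0.0286
finger_force: 39.1
time_s: 14.03
tcp_pos: [0.5125, 0.0884, 0.181]
eef_rot: [3.133, -0.0, 1.571]
wrist_force: [0.8, -2.0, -1.5]
finger_gap: 0.0284
finger_force: 40.2
time_s: 14.87
tcp_pos: [0.5102, -0.247, 0.1749]
eef_rot: [-3.141, 0.002, 1.566]
wrist_force: [-0.9, 0.6, -2.0]
finger_gap: 0.0283
finger_force: 40.2
time_s: 15.28
tcp_pos: [0.51, -0.2403, 0.1254]
eef_rot: [-3.14, -0.001, 1.572]
wrist_force: [0.2, -0.0, -1.1]
finger_gap: 0.0283
finger_force: 40.1
```

```bash
python3 -m creep '[[1,[0.001,0.002,0.012],[0,0,0]],[1,[0,0,0.015],[0,0,0]],[1,[0,0,0.01],[0,0,0]],[1,[0,0,0.006],[0,0,0]],[1,[0,0,0],[0,0,0]],[1,[0,0,0],[0,0,0]]]'
python3 -m creep '[[1,[0,0,0.0005],[0,0,0]],[0.5,[0,0,0],[0,0,0]],[0.5,[0,0,0],[0,0,0]],[0.5,[0,0,0],[0,0,0]],[0.5,[0,0,-0.02],[0,0,0]],[0.5,[0,0,-0.035],[0,0,0]],[0.5,[0,0,-0.035],[0,0,0]],[0.5,[0.02,0,-0.03],[0,0,0]],[0.5,[0.03,0,-0.025],[0,0,0]],[0.5,[0.035,-0.003,-0.02],[0,0,0]]]'
python3 -m creep '[[0.5,[0.035,-0.003,-0.02],[0,0,0]],[0.5,[0.04,-0.004,0],[0,0,0]],[0.5,[0.04,-0.004,0],[0,0,0]],[0.5,[0.04,-0.004,0],[0,0,0]],[0.5,[0.04,-0.004,0],[0,0,0]],[0.5,[0.04,0,0],[0,0,0]],[0.5,[0.04,0,0],[0,0,0]],[0.5,[0.04,0,0],[0,0,0]],[0.5,[0,0,0],[0,0,0]],[0.5,[0,0,0],[0,0,0]]]'
python3 - <<'E'
from h import *
st(); save('wrist','w7.png')
for n in ['wheel_grip','knob_grip','control_box']:
    for d in spot_in('wrist',n): print(n,round(d['p'],2),np.round(d['xyz'],4),np.round(proj('wrist',d['xyz'])))
im=cv2.imread('pics/w7.png')[0:300,150:450];cv2.imwrite('pics/w7c.png',cv2.resize(im,(600,600)))
E
```

```text
time_s: 15.78
tcp_pos: [0.5128, -0.2407, 0.0834]
eef_rot: [3.141, 0.0, 1.571]
wrist_force: [-0.3, 0.7, -2.3]
finger_gap: 0.0283
finger_force: 40.2
time_s: 16.62
tcp_pos: [0.51, -0.1561, 0.2496]
eef_rot: [3.139, 0.001, 1.568]
wrist_force: [1.5, 0.8, -0.5]
finger_gap: 0.0429
finger_force: 0.0
time_s: 17.45
tcp_pos: [0.4901, 0.1612, 0.2674]
eef_rot: [3.141, 0.0, 1.575]
wrist_force: [0.9, -0.9, 0.1]
finger_gap: 0.0431
finger_force: 0.0
17.45 [0.4901 0.1612 0.2674] [3.141 0.    1.575] F [ 0.9 -0.9  0.1] gap 0.0431 q [ 0.16  0.2  -0.02  1.36 -0.    1.72]
wheel_grip 0.86 [0.4909 0.282  0.04  ] [277.  66.]
knob_grip 0.8 [0.4911 0.2436 0.049 ] [277. 105.]
control_box 0.95 [0.4947 0.2754 0.0441] [280.  72.]
```

View pics/w7c.png

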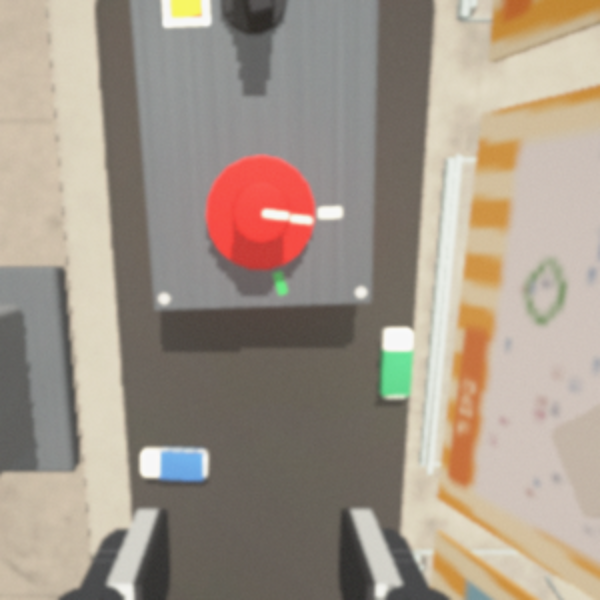

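```bash
python3 - <<'E'
from h import *
for u,v,z in [(281,106,.082),(280.5,106,.056),(232,149.5,.043),(330.5,146,.043),(227.5,155,.043),(337,150,.043)]: print(np.round(ray('wrist',u,v,z),4))
E
python3 -m creep '[[0.5,[0.04,0,0.02],[0,0,0]],[0.5,[0.04,0,0.02],[0,0,0]],[0.5,[0.04,0,0.02],[0,0,0]],[0.5,[0,0,0.01],[0,0,0]],[0.5,[0,0,0],[0,0,0]],[0.5,[0,0,0],[0,0,0]]]'
python3 - <<'E'
from h import *
st(); save('wrist','w8.png')
for n in ['wheel_grip','knob_grip','control_box']:
    for d in spot_in('wrist',n): print(n,round(d['p'],2),np.round(d['xyz'],4),np.round(proj('wrist',d['xyz'])))
im=cv2.imread('pics/w8.png')[50:350,130:430];cv2.imwrite('pics/w8c.png',cv2.resize(im,(600,600)))
E
```

```text
[0.4949 0.2412 0.082 ]
[0.4948 0.2419 0.056 ]
[0.4415 0.1968 0.043 ]
[0.55   0.2005 0.043 ]
[0.4362 0.1908 0.043 ]
[0.5574 0.1962 0.043 ]
time_s: 18.15
tcp_pos: [0.4907, 0.2699, 0.2012]
eef_rot: [-3.141, 0.001, 1.57]
wrist_force: [0.5, -0.3, 0.3]
finger_gap: 0.0427
finger_force: 0.0
18.15 [0.4907 0.2699 0.2012] [-3.141e+00  1.000e-03  1.570e+00] F [ 0.5 -0.3  0.3] gap 0.0427 q [ 0.35  0.29 -0.05  1.22 -0.    1.93]
wheel_grip 0.68 [0.4912 0.3115 0.0429] [276. 153.]
knob_grip 0.75 [0.49   0.2524 0.051 ] [275. 219.]
control_box 0.63 [0.4938 0.3126 0.0448] [279. 153.]
```

View pics/w8c.png

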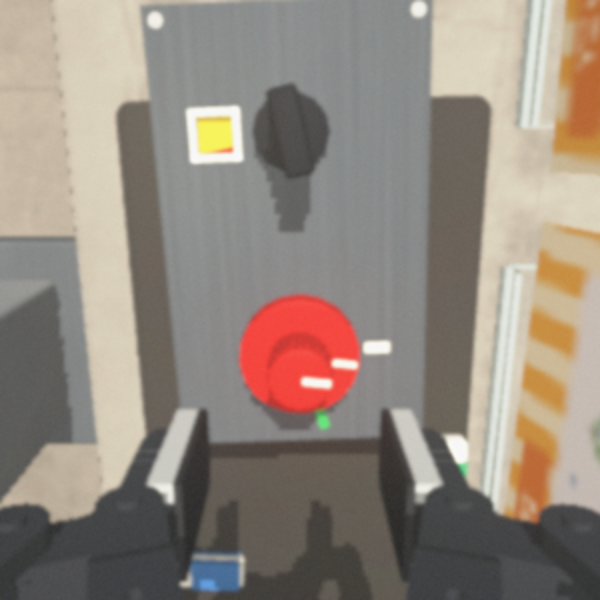

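```bash
python3 - <<'E'
from h import *
for u,v,z in [(275.5,115,.078),(279.5,237,.082),(207.5,60,.043),(339.5,54.5,.043),(279.5,226,.056),(271,94,.078),(280,136,.078)]: print(np.round(ray('wrist',u,v,z),4))
E
python3 -m creep '[[0.5,[0,0,0],[0,0,-0.125]],[0.5,[0,0,0],[0,0,-0.125]],[0.5,[0,0,0],[0,0,-0.125]],[0.5,[0,0,0],[0,0,-0.125]],[0.5,[0,0,0],[0,0,-0.125]],[0.5,[0,0,0],[0,0,-0.125]],[0.5,[0,0,0],[0,0,-0.125]],[0.5,[0,0,0],[0,0,-0.125]],[0.5,[0,0,0],[0,0,-0.125]],[0.5,[0,0,0],[0,0,-0.125]]]' >/dev/null
python3 -m creep '[[0.5,[0,0,0],[0,0,-0.125]],[0.5,[0,0,0],[0,0,-0.125]],[0.5,[0,0,0],[0,0,-0.125]],[0.5,[0,0,0],[0,0,-0.125]],[0.5,[0,0,0],[0,0,-0.125]],[0.5,[0,0,0],[0,0,-0.125]],[0.5,[0,0,0],[0,0,-0.125]],[0.5,[0,0,0],[0,0,-0.125]],[0.5,[0,0,0],[0,0,-0.125]],[0.5,[0,0,0],[0,0,-0.125]]]' >/dev/null
python3 -m creep '[[0.5,[0,0,0],[0,0,-0.125]],[0.5,[0,0,0],[0,0,-0.125]],[0.5,[0,0,0],[0,0,-0.125]],[0.5,[0,0,0],[0,0,-0.125]],[0.5,[0,0,0],[0,0,-0.125]],[0.5,[0,0,0],[0,0,-0.125]],[0.5,[0,0,0],[0,0,-0.08]],[0.5,[0,0,0],[0,0,0]],[0.5,[0,0,0],[0,0,0]]]'
python3 -c "
from h import *
st()"
```

```text
[0.4908 0.3449 0.078 ]
[0.4939 0.2465 0.082 ]
[0.4344 0.3887 0.043 ]
[0.5437 0.3927 0.043 ]
[0.4942 0.247  0.056 ]
[0.4875 0.3599 0.078 ]
[0.4943 0.3292 0.078 ]
time_s: 20.77
tcp_pos: [0.4909, 0.2705, 0.2021]
eef_rot: [-3.14, 0.0, -1.386]
wrist_force: [1.1, -0.3, 0.2]
finger_gap: 0.0426
finger_force: 0.0
20.77 [0.4909 0.2705 0.2021] [-3.14   0.    -1.386] F [ 1.1 -0.3  0.2] gap 0.0426 q [ 0.35  0.29 -0.05  1.22 -0.   -1.4 ]
```

```bash
python3 -m creep '[[0.5,[-0.036,-0.007,0],[0,0,0]],[0.5,[-0.036,-0.007,0],[0,0,0]],[0.5,[0,0,0.02],[0,0,0]],[0.5,[0,0,0.03],[0,0,0]],[0.5,[0,0,0],[0,0,0]],[0.5,[0,0,0],[0,0,0]]]'
python3 - <<'E'
from h import *
st(); save('wrist','w9.png'); print(proj('wrist',[.4908,.344,.078]))
im=cv2.imread('pics/w9.png')
p=np.int32(np.round(proj('wrist',[.4908,.344,.078]))); cv2.circle(im,tuple(int(a) for a in p),2,(0,255,0),-1)
cv2.imwrite('pics/w9c.png',cv2.resize(im[120:400,140:420],(560,560)))
E
```

```text
time_s: 21.27
tcp_pos: [0.4902, 0.3439, 0.1508]
eef_rot: [3.139, -0.001, -1.385]
wrist_force: [0.0, -0.4, 0.6]
finger_gap: 0.043
finger_force: 0.0
21.27 [0.4902 0.3439 0.1508] [ 3.139e+00 -1.000e-03 -1.385e+00] F [ 0.  -0.4  0.6] gap 0.043 q [ 0.47  0.39 -0.05  1.14 -0.   -1.29]
[277.08972122 230.23358005]
```

View pics/w9c.png

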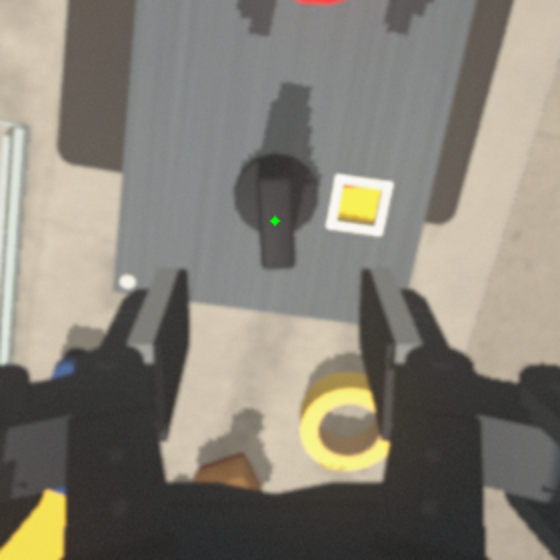

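```bash
python3 -m creep '[[0.5,[0,0,0.03],[0,0,0]],[0.5,[0,0,0.03],[0,0,0]],[0.5,[0,0,0.02],[0,0,0]],[0.5,[0,0,0],[0,0,0]],[1,[0,0,0],[0,0,0]],[1,[0,0,0],[0,0,0]],[1,[0,0,0],[0,0,0]],[1,[0,0,0],[0,0,0]],[1,[0,0,0],[0,0,0]],[1,[0,0,0],[0,0,0]]]' 25
python3 -c "
from h import *
st()"
```

```text
time_s: 22.15
tcp_pos: [0.4894, 0.3445, 0.0739]
eef_rot: [3.141, 0.001, -1.382]
wrist_force: [-12.6, -1.9, 9.5]
finger_gap: 0.0113
finger_force: 28.4
22.15 [0.4894 0.3445 0.0739] [ 3.141e+00  1.000e-03 -1.382e+00] F [-12.6  -1.9   9.5] gap 0.0113 q [ 0.47  0.44 -0.17  0.96  0.   -1.29]
```

```bash
python3 -m creep '[[1,[0,0,0],[0,0,0.1]],[1,[0,0,0],[0,0,0.1]],[1,[0,0,0],[0,0,0.1]],[1,[0,0,0],[0,0,0.1]]]'
```

```text
time_s: 22.48
tcp_pos: [0.4895, 0.3445, 0.0739]
eef_rot: [3.14, 0.001, -1.787]
wrist_force: [-11.5, -2.0, 8.6]
finger_gap: 0.0112
finger_force: 28.4
```

```bash
python3 -m creep '[[1,[0,0.002,-0.002],[0,0,0.1]],[1,[0,0,0],[0,0,0.12]],[1,[0,0,0],[0,0,0.12]],[1,[0,0,0],[0,0,0.12]],[1,[0,0,0],[0,0,0.12]],[1,[0,0,0],[0,0,0.12]],[1,[0,0,0],[0,0,0.12]],[1,[0,0,0],[0,0,0.12]],[1,[0,0,0],[0,0,0.12]],[1,[0,0,0],[0,0,0.12]]]'
python3 -m creep '[[1,[0,0,0],[0,0,0.12]],[1,[0,0,0],[0,0,0.02]],[1,[0,0,0],[0,0,0]],[1,[0,0,0],[0,0,0]]]'
```

```text
time_s: 23.32
tcp_pos: [0.4893, 0.3444, 0.0742]
eef_rot: [-3.141, 0.001, -2.969]
wrist_force: [2.7, -3.0, -11.4]
finger_gap: 0.0115
finger_force: 27.4
time_s: 23.65
tcp_pos: [0.4893, 0.3444, 0.0742]
eef_rot: [-3.141, 0.001, -3.099]
wrist_force: [1.5, -5.8, -5.8]
finger_gap: 0.0112
finger_force: 28.2
```

```bash
python3 -m creep '[[0.5,[0,0,0],[0,0,0]],[0.5,[0,0,0],[0,0,0]],[0.5,[0,0,0],[0,0,0]],[0.5,[0,0,-0.03],[0,0,0]],[0.5,[0,0,-0.035],[0,0,0]],[0.5,[0,0,-0.02],[0,0,0]],[0.5,[0,0,0],[0,0,0]]]'
python3 - <<'E'
from h import *
st(); im=save('wrist','w10.png')
w=proj('wrist',[.458,.343,.043]); print(w)
hsv=cv2.cvtColor(im,cv2.COLOR_RGB2HSV)
u,v=np.int32(np.round(w)); 
for dv in range(-24,25,4): print(' '.join('%3d/%3d/%3d'%tuple(hsv[v+dv,u+du]) for du in range(-24,25,4)))
E
```

```text
time_s: 24.23
tcp_pos: [0.4906, 0.3462, 0.1639]
eef_rot: [3.138, 0.007, -3.101]
wrist_force: [0.0, 0.5, -0.7]
finger_gap: 0.0426
finger_force: 0.0
24.23 [0.4906 0.3462 0.1639] [ 3.138  0.007 -3.101] F [ 0.   0.5 -0.7] gap 0.0426 q [ 0.47  0.37 -0.03  1.16  0.    0.43]
[274.38048718 171.35979504]
 83/  8/136  84/  9/136  90/  8/136  90/  8/135  90/  4/134  90/  6/136 100/  6/138  80/  6/133  90/  9/135  80/  6/136 102/  9/137  90/  8/135  90/  8/135
 75/  8/135  72/  9/136  90/  2/132  68/  8/132  83/  8/131 100/  6/132  75/  8/131  83/  8/131  80/  6/131  85/ 12/131  80/  6/133  45/  4/131  90/  6/131
 80/  6/137  98/  7/140  75/  7/142   0/  0/248  30/  5/247  30/  5/247  30/  4/247  30/  4/247  30/  4/247   0/  0/248  60/  4/143  83/  7/137  83/  7/138
 83/  8/132  83/  8/135  70/  6/139  23/  4/247  65/122/226  66/128/225  66/126/226  66/128/226  64/104/167  24/  5/247  75/  4/137  83/  8/134  83/  8/134
 75/  8/134  78/ 10/134  68/  7/139  23/  4/247  67/147/224  67/148/224  67/146/224  67/146/226  65/132/160  24/  5/247  75/  4/138  83/  8/133  80/  6/133
 90/  8/133  83/  8/135
[... 524 characters left out ...]
/248  26/  8/247  26/  7/247   0/  0/248  60/  6/132  90/  6/131  80/  6/130
 90/  8/132  83/  8/130  90/  6/131  50/  5/144  30/  2/142  40/  5/142  60/  7/144  38/  7/143  38/  7/143  70/  5/152  83/  8/131  80/ 11/134  90/  4/131
 90/  9/ 89  75/  6/ 91  68/ 11/ 93 105/  5/ 93  90/  6/ 92  90/  5/ 95  83/  9/118  90/  8/132  68/  8/132  75/  4/130  80/  6/132  90/  4/130  80/  6/131
 68/ 11/ 92  70/  8/ 90  80/  8/ 91  75/  6/ 85  80/ 13/ 58  80/ 15/ 52  60/ 11/ 48  60/ 10/ 50   0/  0/ 71  83/  8/127  98/  8/130  98/  8/132  90/  4/128
 90/  6/ 88  75/  6/ 92  90/  6/ 79  50/ 13/ 57  78/ 26/ 50  60/ 11/ 47  70/ 15/ 51  75/ 11/ 47 105/  9/ 60  50/ 10/ 73  90/  9/116  90/  8/132  84/ 10/133
```

```bash
python3 -m creep '[[0.5,[0,-0.035,0],[0,0,0]],[0.5,[0,-0.035,0],[0,0,0]],[0.5,[0.001,-0.033,0],[0,0,0]],[0.5,[0,0,0],[0,0,0]],[0.5,[0,0,0],[0,0,0]],[0.5,[0,0,0],[0,0,0]]]'
python3 - <<'E'
from h import *
st(); im=save('wrist','w11.png'); hsv=cv2.cvtColor(im,cv2.COLOR_RGB2HSV)
m=(((hsv[...,0]<8)|(hsv[...,0]>172))&(hsv[...,1]>130))
M,o,Rm=K('wrist'); t=np.linspace(0,6.28,40)
def knob(q):
    z=np.zeros(m.shape,np.uint8)
    for r,zs in ((.028,(.050,.056)),(.014,(.056,.082))):
        P=np.array([[q[0]+r*np.cos(a),q[1]+r*np.sin(a),h] for h in zs for a in t]); c=(P-o)@Rm@M.T; c=c[:,:2]/c[:,2:]
        cv2.fillConvexPoly(z,cv2.convexHull(np.int32(np.round(c*16))),1,shift=4)
    return z.astype(bool)
f=lambda q:1-(knob(q)&m).sum()/(knob(q)|m).sum()
x0=np.array([.494,.2435]); r=minimize(f,x0,method='Nelder-Mead',options=dict(initial_simplex=[x0,x0+[.005,0],x0+[0,.005]])); print(r.x,r.fun,m.sum())
E
```

```text
time_s: 24.78
tcp_pos: [0.4918, 0.242, 0.158]
eef_rot: [3.141, -0.0, -3.103]
wrist_force: [-1.2, 0.1, 0.3]
finger_gap: 0.0427
finger_force: 0.0
24.78 [0.4918 0.242  0.158 ] [ 3.141 -0.    -3.103] F [-1.2  0.1  0.3] gap 0.0427 q [ 0.3   0.3  -0.16  1.11  0.    0.26]
[0.49227353 0.24462671] 0.07970320727620872 3845
```

```bash
python3 -m creep '[[0.5,[0,0.002,0.03],[0,0,0]],[0.5,[0,0,0.03],[0,0,0]],[0.5,[0,0,0.018],[0,0,0]],[0.5,[0,0,0],[0,0,0]],[0.5,[0,0,0],[0,0,0]]]' 60
python3 -m creep '[[1,[0,0,0],[0,0,0]],[1,[0,0,0],[0,0,0]],[1,[0,0,0],[0,0,0]],[1,[0,0,0],[0,0,0]],[1,[0,0,0],[0,0,0]]]'
```

```text
time_s: 25.25
tcp_pos: [0.4912, 0.2447, 0.0798]
eef_rot: [-3.141, -0.002, -3.101]
wrist_force: [1.0, -0.2, 1.5]
finger_gap: 0.0428
finger_force: 0.0
time_s: 25.67
tcp_pos: [0.4925, 0.2443, 0.0814]
eef_rot: [3.14, 0.002, -3.102]
wrist_force: [-0.1, 2.1, 3.2]
finger_gap: 0.0258
finger_force: 58.8
```

```bash
python3 -m creep '[[1,[0,0,0.004],[0,0,0]],[1,[0,0,0.004],[0,0,0]],[1,[0,0,0.003],[0,0,0]],[1,[0,0,0],[0,0,0]],[1,[0,0,0],[0,0,0]]]'
```

```text
time_s: 26.08
tcp_pos: [0.4927, 0.2444, 0.0726]
eef_rot: [3.14, 0.004, -3.102]
wrist_force: [-7.3, -0.9, 30.8]
finger_gap: 0.0257
finger_force: 61.8
```

```bash
python3 -m creep '[[1,[0,0,-0.001],[0,0,0.12]],[1,[0,0,0],[0,0,0.12]],[1,[0,0,0],[0,0,0.12]],[1,[0,0,0],[0,0,0.12]],[1,[0,0,0],[0,0,0.12]],[1,[0,0,0],[0,0,0.12]],[1,[0,0,0],[0,0,0.12]],[1,[0,0,0],[0,0,0.12]],[1,[0,0,0],[0,0,0.12]],[1,[0,0,0],[0,0,0.12]]]'
python3 -c "
from h import *
s=st();print(s['ft_torque'])"
```

```text
time_s: 26.92
tcp_pos: [0.4928, 0.2446, 0.0727]
eef_rot: [3.137, -0.0, 1.975]
wrist_force: [-2.8, 1.0, 20.2]
finger_gap: 0.0258
finger_force: 60.5
26.92 [0.4928 0.2446 0.0727] [ 3.137 -0.     1.975] F [-2.8  1.  20.2] gap 0.0258 q [ 0.31  0.37 -0.3   0.9   0.    1.47]
[ 0.29190146  0.8516559  -0.0069858 ]
```

```bash
python3 -m creep '[[1,[0,0,-0.005],[0,0,0]],[1,[0,0,-0.005],[0,0,0]],[1,[0,0,0],[0,0,0]],[1,[0,0,0],[0,0,0]],[1,[0,0,0],[0,0,0]]]'
python3 - <<'E'
from h import *
s=st();print(s['ft_torque']); im=save('wrist','w12.png')
hsv=cv2.cvtColor(im,cv2.COLOR_RGB2HSV)
p=[proj('wrist',[.4928+.036*np.cos(.035-a),.2446+.036*np.sin(.035-a),.043]) for a in (0,1.3)]; print(p)
E
```

```text
time_s: 27.33
tcp_pos: [0.4927, 0.2445, 0.0808]
eef_rot: [3.139, -0.001, 1.981]
wrist_force: [2.1, 4.6, 3.8]
finger_gap: 0.0257
finger_force: 62.8
27.33 [0.4927 0.2445 0.0808] [ 3.139e+00 -1.000e-03  1.981e+00] F [2.1 4.6 3.8] gap 0.0257 q [ 0.31  0.36 -0.28  0.92  0.    1.47]
[ 1.11116361 -0.66657385 -0.05575461]
[array([334.39252209, 273.77383204]), array([270.28500562, 307.63276861])]
```

```bash
python3 -m creep '[[1,[0,0,-0.001],[0,0,0]],[1,[0,0,0],[0,0,0]],[1,[0,0,0],[0,0,0]],[1,[0,0,0],[0,0,0]],[1,[0,0,0],[0,0,0]],[1,[0,0,0],[0,0,0]],[1,[0,0,0],[0,0,0]],[1,[0,0,0],[0,0,0]],[1,[0,0,0],[0,0,0]]]'
python3 -m creep '[[1,[0,0,0],[0,0,0]],[1,[0,0,0],[0,0,0]],[1,[0,0,0],[0,0,0]],[1,[0,0,0.004],[0,0,0]],[1,[0,0,0.004],[0,0,0]],[1,[0,0,0.003],[0,0,0]],[1,[0,0,0],[0,0,0]]]'
python3 -m creep '[[1,[0,0,0],[0,0,-0.12]],[1,[0,0,0],[0,0,-0.12]],[1,[0,0,0],[0,0,-0.12]],[1,[0,0,0],[0,0,-0.12]],[1,[0,0,0],[0,0,-0.12]],[1,[0,0,0],[0,0,-0.12]],[1,[0,0,0],[0,0,-0.12]],[1,[0,0,0],[0,0,-0.12]],[1,[0,0,0],[0,0,-0.12]],[1,[0,0,0],[0,0,-0.12]]]'
```

```text
time_s: 28.13
tcp_pos: [0.4927, 0.2445, 0.0816]
eef_rot: [3.139, -0.001, 1.981]
wrist_force: [3.9, 4.4, 2.6]
finger_gap: 0.0256
finger_force: 62.9
time_s: 28.72
tcp_pos: [0.4928, 0.2445, 0.0727]
eef_rot: [3.137, -0.0, 1.981]
wrist_force: [-3.3, 2.5, 24.9]
finger_gap: 0.0258
finger_force: 65.1
time_s: 29.55
tcp_pos: [0.4926, 0.2443, 0.0727]
eef_rot: [3.14, 0.004, -3.096]
wrist_force: [-5.3, 0.6, 27.2]
finger_gap: 0.0257
finger_force: 65.3
```

```bash
python3 -m creep '[[1,[0,0,0],[0,0,-0.07]],[1,[0,0,-0.005],[0,0,0]],[1,[0,0,-0.005],[0,0,0]],[1,[0,0,-0.001],[0,0,0]],[1,[0,0,0],[0,0,0]],[0.5,[0,0,0],[0,0,0]],[0.5,[0,0,0],[0,0,0]],[0.5,[0,0,0],[0,0,0]],[0.5,[0,0,0],[0,0,0]]]'
python3 -m creep '[[0.5,[0,0,-0.03],[0,0,0]],[0.5,[0,0,-0.04],[0,0,0]],[0.5,[0,0,-0.04],[0,0,0]],[0.5,[0,0,-0.01],[0,0,0]],[0.5,[0,0,0],[0,0,0]]]'
python3 - <<'E'
from h import *
st(); im=save('wrist','w13.png'); hsv=cv2.cvtColor(im,cv2.COLOR_RGB2HSV)
c=np.int32(proj('wrist',[.4927,.2445,.06])); print(c)
m=((hsv[...,1]<40)&(hsv[...,2]>225)).astype(np.uint8); n,l,s,ce=cv2.connectedComponentsWithStats(m)
for i in range(1,n):
    if s[i,4]>8 and abs(ce[i]-c).max()<60:
        v,u=np.nonzero(l==i); (vx,vy,_,_)=cv2.fitLine(np.float32(np.c_[u,v]),2,0,.01,.01).ravel()
        for z in (.082,.056,.043): print(s[i,4],ce[i],z,np.round(ray('wrist',*ce[i],z),4),end=' ')
        a=ray('wrist',*ce[i],.06);b=ray('wrist',*(ce[i]+[vx*5,vy*5]),.06);d=b-a;print('dir',np.arctan2(d[1],d[0]))
save('top','t13.png'); bottles('top',.012)
E
```

```text
time_s: 30.3
tcp_pos: [0.4912, 0.2435, 0.0808]
eef_rot: [-3.141, -0.002, -3.033]
wrist_force: [0.6, 0.5, -0.3]
finger_gap: 0.0426
finger_force: 0.0
time_s: 30.72
tcp_pos: [0.493, 0.2442, 0.2047]
eef_rot: [3.141, 0.006, -3.032]
wrist_force: [0.0, -0.1, -0.8]
finger_gap: 0.0426
finger_force: 0.0
30.72 [0.493  0.2442 0.2047] [ 3.141  0.006 -3.032] F [ 0.  -0.1 -0.8] gap 0.0426 q [ 0.31  0.27 -0.08  1.22 -0.    0.2 ]
[277 203]
140 [274.55       226.30714286] 0.082 [0.5065 0.2437 0.082 ] 140 [274.55       226.30714286] 0.056 [0.5159 0.2446 0.056 ] 140 [274.55       226.30714286] 0.043 [0.5206 0.245  0.043 ] dir -3.1328331868005
22 [230.5        246.72727273] 0.082 [0.529  0.2085 0.082 ] 22 [230.5        246.72727273] 0.056 [0.5408 0.2056 0.056 ] 22 [230.5        246.72727273] 0.043 [0.5467 0.2041 0.043 ] dir 1.6802426057715032
bottle p0.69 [ 0.4513 -0.3025] iou 0.82 px 404 257
bottle p0.47 [ 0.4506 -0.1798] iou 0.88 px 368 256
bottle p0.40 [0.5546 0.4944] iou 0.53 px 174 222
```

```bash
python3 -m creep '[[0.4,[0,-0.02,0],[0,0,0.11]],[0.4,[-0.002,-0.04,0],[0,0,0]],[0.4,[-0.002,-0.041,0],[0,0,0]],[0.4,[-0.002,-0.041,0],[0,0,0]],[0.4,[-0.002,-0.041,0],[0,0,0]],[0.4,[-0.002,-0.041,0],[0,0,0]],[0.4,[-0.002,-0.041,0],[0,0,0]],[0.4,[-0.002,-0.041,0],[0,0,0]],[0.4,[-0.002,-0.041,0],[0,0,0]],[0.4,[-0.002,-0.041,0],[0,0,0]]]'
python3 -m creep '[[0.4,[-0.001,-0.041,0],[0,0,0]],[0.4,[0,-0.041,0],[0,0,0]],[0.4,[0,-0.013,0],[0,0,0]],[0.4,[0,0,0],[0,0,0]],[0.4,[0,0,0],[0,0,0]],[0.4,[0,0,0],[0,0,0]]]'
python3 - <<'E'
from h import *
st(); im=save('wrist','w14.png')
print(bottles('wrist',.012))
for p in [(.450,-.177),(.450,-.301),(.512,-.239)]:
    c,_=cv2.findContours(sil('wrist',*p,.012).astype(np.uint8),0,2); im=im.copy(); cv2.drawContours(im,c,-1,(0,255,0),1)
cv2.imwrite('pics/w14o.png',im[:,:,::-1])
E
```

```text
time_s: 31.7
tcp_pos: [0.5106, -0.1458, 0.1995]
eef_rot: [3.14, -0.003, 3.141]
wrist_force: [1.5, 0.5, 0.5]
finger_gap: 0.0512
finger_force: 0.0
time_s: 32.2
tcp_pos: [0.5122, -0.2378, 0.2003]
eef_rot: [3.14, -0.002, 3.141]
wrist_force: [-0.2, 0.4, 0.0]
finger_gap: 0.0512
finger_force: 0.0
32.2 [ 0.5122 -0.2378  0.2003] [ 3.140e+00 -2.000e-03  3.141e+00] F [-0.2  0.4  0. ] gap 0.0512 q [-0.58  0.3  -0.04  1.23  0.   -0.58]
bottle p0.75 [ 0.4495 -0.1818] iou 0.90 px 341 127
[(array([ 0.44949292, -0.18181586]), np.float64(0.09553888669561783))]
```

View pics/w14o.png

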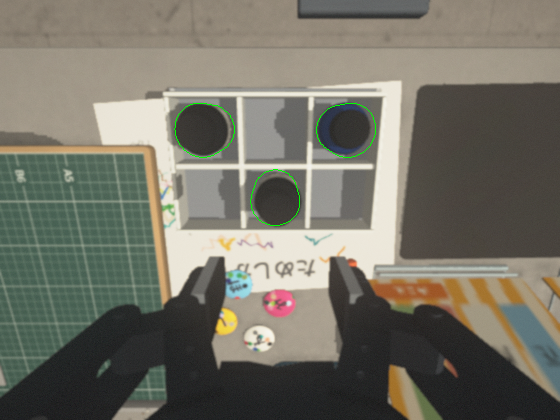

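```bash
python3 - <<'E'
from h import *
for u,v in [(412,85),(400,258)]: print(ray('wrist',u,v,.0025))
E
python3 -m creep '[[0.4,[0,-0.001,0.04],[0,0,0]],[0.4,[0,0,0.04],[0,0,0]],[0.4,[0,0,0.026],[0,0,0]],[0.4,[0,0,0.011],[0,0,0]],[0.4,[0,0,0],[0,0,0]],[1,[0,0,0],[0,0,0]],[1,[0,0,0],[0,0,0]],[1,[0,0,0],[0,0,0]],[1,[0,0,0],[0,0,0]],[1,[0,0,0],[0,0,0]]]' 40
python3 -m creep '[[1,[0,0,-0.02],[0,0,0]],[1,[0,0,-0.03],[0,0,0]],[1,[0,0,-0.035],[0,0,0]],[1,[0,0,-0.015],[0,0,0]],[1,[0,0,0],[0,0,0]]]'
```

```text
[ 0.40965611 -0.10684253  0.0025    ]
[ 0.5927042  -0.09701194  0.0025    ]
time_s: 33.13
tcp_pos: [0.5133, -0.24, 0.0858]
eef_rot: [-3.141, 0.002, 3.141]
wrist_force: [-0.5, 3.2, 6.4]
finger_gap: 0.0276
finger_force: 40.2
time_s: 33.55
tcp_pos: [0.5139, -0.241, 0.1888]
eef_rot: [-3.137, 0.006, 3.141]
wrist_force: [0.2, -1.1, -1.9]
finger_gap: 0.0275
finger_force: 39.8
```

```bash
python3 -m creep '[[1,[0,0.025,0],[0,0,0]],[1,[0.002,0.04,0],[0,0,0]],[1,[0.002,0.04,0],[0,0,0]],[1,[0.002,0.04,0],[0,0,0]],[1,[0.002,0.04,0],[0,0,0]],[1,[0,0.04,0],[0,0,0]],[1,[0,0.04,0],[0,0,0]],[1,[0,0.036,0],[0,0,0]],[1,[0,0.02,0.02],[0,0,0]],[1,[0,0,0.02],[0,0,0]]]'
python3 -m creep '[[1,[0,0,0.03],[0,0,0]],[1,[0,0,0.02],[0,0,0]],[1,[0,0,0.01],[0,0,0]],[1,[0,0,0],[0,0,0]],[1,[0,0,0],[0,0,0]]]'
```

```text
time_s: 34.38
tcp_pos: [0.5047, 0.0846, 0.1439]
eef_rot: [3.141, 0.002, -3.138]
wrist_force: [-0.8, -0.6, -2.5]
finger_gap: 0.0276
finger_force: 39.9
time_s: 34.8
tcp_pos: [0.5048, 0.0808, 0.0843]
eef_rot: [-3.142, -0.001, 3.141]
wrist_force: [-0.4, -0.5, -2.1]
finger_gap: 0.0279
finger_force: 39.9
```

Lower gently until contact.

```bash
python3 -m creep '[[1,[0,0,0.004],[0,0,0]],[1,[0,0,0.003],[0,0,0]],[1,[0,0,0],[0,0,0]],[1,[0,0,0],[0,0,0]]]'
```

```text
time_s: 35.13
tcp_pos: [0.5051, 0.0809, 0.0778]
eef_rot: [-3.142, 0.001, 3.141]
wrist_force: [-0.1, 0.4, -2.0]
finger_gap: 0.0278
finger_force: 39.9
```

```bash
python3 -m creep '[[1,[0,0,0.002],[0,0,0]],[1,[0,0,0],[0,0,0]],[0.5,[0,0,0],[0,0,0]],[0.5,[0,0,0],[0,0,0]],[0.5,[0,0,0],[0,0,0]],[0.5,[0,0,-0.02],[0,0,0]],[0.5,[0,0,-0.035],[0,0,0]],[0.4,[0,0,-0.035],[0,0,0]],[0.4,[0.005,-0.02,-0.02],[0,0,0]],[0.4,[0.01,-0.039,0],[0,0,0]]]'
python3 -m creep '[[0.4,[0.01,-0.04,0],[0,0,0]],[0.4,[0.01,-0.04,0],[0,0,0]],[0.4,[0.01,-0.04,0],[0,0,0]],[0.4,[0.01,-0.04,0],[0,0,0]],[0.4,[0,-0.04,0],[0,0,0]],[0.4,[0,0,0],[0,0,0]],[0.4,[0,0,0],[0,0,0]],[0.4,[0,0,0],[0,0,0]]]'
python3 - <<'E'
from h import *
s=st(); save('wrist','w15.png'); bottles('wrist',.012); save('top','t15.png'); bottles('top')
E
```

```text
time_s: 35.97
tcp_pos: [0.4922, 0.0233, 0.1897]
eef_rot: [-3.141, 0.007, -3.138]
wrist_force: [0.7, -1.8, -0.7]
finger_gap: 0.051
finger_force: 0.0
time_s: 36.63
tcp_pos: [0.4494, -0.178, 0.1852]
eef_rot: [3.141, -0.001, 3.14]
wrist_force: [-0.4, 0.5, -0.2]
finger_gap: 0.051
finger_force: 0.0
36.63 [ 0.4494 -0.178   0.1852] [ 3.141e+00 -1.000e-03  3.140e+00] F [-0.4  0.5 -0.2] gap 0.051 q [-0.55  0.18 -0.26  1.14  0.   -0.55]
bottle p0.64 [ 0.448  -0.1787] iou 0.89 px 274 200
```

```bash
python3 -m creep '[[0.4,[0,0,0.04],[0,0,0]],[0.4,[0,0,0.04],[0,0,0]],[0.4,[0,0,0.016],[0,0,0]],[0.4,[0,0,0.008],[0,0,0]],[0.4,[0,0,0],[0,0,0]],[1,[0,0,0],[0,0,0]],[1,[0,0,0],[0,0,0]],[1,[0,0,0],[0,0,0]],[1,[0,0,0],[0,0,0]],[1,[0,0,0],[0,0,0]]]' 40
python3 -m creep '[[1,[0,0,-0.02],[0,0,0]],[1,[0,0,-0.03],[0,0,0]],[1,[0,0,-0.035],[0,0,0]],[1,[0,0,-0.015],[0,0,0]],[1,[0,0,0],[0,0,0]]]'
python3 -m creep '[[1,[-0.006,0.02,0],[0,0,0]],[1,[-0.01,0.035,0],[0,0,0]],[1,[-0.01,0.038,0],[0,0,0]],[1,[-0.006,0.027,0],[0,0,0]],[1,[0,0.012,0],[0,0,0]],[1,[0,0,0.02],[0,0,0]],[1,[0,0,0.035],[0,0,0]],[1,[0,0,0.035],[0,0,0]],[1,[0,0,0.01],[0,0,0]],[1,[0,0,0],[0,0,0]]]'
```

```text
time_s: 37.67
tcp_pos: [0.4505, -0.1784, 0.0829]
eef_rot: [-3.14, 0.003, 3.141]
wrist_force: [-0.4, 1.8, 6.7]
finger_gap: 0.028
finger_force: 39.7
time_s: 38.08
tcp_pos: [0.4511, -0.1788, 0.1856]
eef_rot: [-3.138, 0.006, 3.141]
wrist_force: [-0.5, -0.7, -3.0]
finger_gap: 0.0281
finger_force: 40.3
time_s: 38.92
tcp_pos: [0.4794, -0.0456, 0.0781]
eef_rot: [3.14, -0.006, 3.141]
wrist_force: [-0.1, 0.2, -1.5]
finger_gap: 0.0283
finger_force: 40.4
```

```bash
python3 -m creep '[[1,[0,0,0.003],[0,0,0]],[1,[0,0,0.001],[0,0,0]],[1,[0,0,0],[0,0,0]],[1,[0,0,0],[0,0,0]]]'
```

```text
time_s: 39.25
tcp_pos: [0.4823, -0.0463, 0.0783]
eef_rot: [-3.141, 0.002, 3.141]
wrist_force: [-0.3, 0.3, -2.7]
finger_gap: 0.0281
finger_force: 40.4
```

```bash
python3 -m creep '[[1,[0,0,0.003],[0,0,0]],[1,[0,0,0],[0,0,0]],[1,[0,0,0],[0,0,0]]]'; python3 -m creep '[[1,[0,0,0.0015],[0,0,0]],[1,[0,0,0],[0,0,0]],[1,[0,0,0],[0,0,0]]]'
```

```text
time_s: 39.5
tcp_pos: [0.4818, -0.046, 0.0745]
eef_rot: [-3.142, 0.0, 3.141]
wrist_force: [-0.0, -0.4, -3.0]
finger_gap: 0.0285
finger_force: 40.4
time_s: 39.75
tcp_pos: [0.4821, -0.0461, 0.0735]
eef_rot: [-3.141, 0.001, 3.141]
wrist_force: [-1.8, -0.4, 5.0]
finger_gap: 0.028
finger_force: 41.1
```

```bash
python3 -m creep '[[0.5,[0,0,0],[0,0,0]],[0.5,[0,0,0],[0,0,0]],[0.5,[0,0,0],[0,0,0]],[0.5,[0,0,-0.02],[0,0,0]],[0.5,[0,0,-0.035],[0,0,0]],[0.4,[0,0,-0.035],[0,0,0]],[0.4,[0.005,-0.02,-0.02],[0,0,0]],[0.4,[0.01,-0.039,0],[0,0,0]],[0.4,[0.01,-0.04,0],[0,0,0]],[0.4,[0.006,-0.04,0],[0,0,0]]]'
python3 -m creep '[[0.4,[0,-0.04,0],[0,0,0]],[0.4,[0,-0.04,0],[0,0,0]],[0.4,[0,-0.037,0],[0,0,0]],[0.4,[0,0,0],[0,0,0]],[0.4,[0,0,0],[0,0,0]],[0.4,[0,0,0],[0,0,0]]]'
python3 - <<'E'
from h import *
s=st(); save('wrist','w16.png'); bottles('wrist',.012)
im=cv2.imread('pics/w16.png'); m=(im.max(2)<70)
x0=np.array([.4505,-.302]); roi=np.zeros(m.shape,bool); u,v=np.int32(proj('wrist',[*x0,.05])); roi[v-50:v+50,u-45:u+45]=1; m&=roi
f=lambda q:1-(sil('wrist',*q,.012)&m).sum()/(sil('wrist',*q,.012)|m).sum()
r=minimize(f,x0,method='Nelder-Mead',options=dict(initial_simplex=[x0,x0+[.006,0],x0+[0,.006]])); print(r.x,r.fun,(u,v),m.sum())
E
```

```text
time_s: 40.58
tcp_pos: [0.45, -0.186, 0.1836]
eef_rot: [-3.141, 0.001, -3.141]
wrist_force: [1.1, -0.1, 0.0]
finger_gap: 0.0514
finger_force: 0.0
time_s: 41.08
tcp_pos: [0.4503, -0.3018, 0.1825]
eef_rot: [3.141, -0.001, 3.14]
wrist_force: [-0.7, 0.2, 0.3]
finger_gap: 0.0511
finger_force: 0.0
41.08 [ 0.4503 -0.3018  0.1825] [ 3.141e+00 -1.000e-03  3.140e+00] F [-0.7  0.2  0.3] gap 0.0511 q [-0.75  0.27 -0.13  1.17  0.   -0.74]
bottle p0.81 [ 0.4774 -0.0518] iou 0.94 px 533 226
[ 0.44788221 -0.30632793] 0.22868525896414338 (np.int32(275), np.int32(206)) 1936
```

```bash
python3 -m creep '[[0.4,[0,-0.001,0.04],[0,0,0]],[0.4,[0,0,0.04],[0,0,0]],[0.4,[0,0,0.014],[0,0,0]],[0.4,[0,0,0.008],[0,0,0]],[0.4,[0,0,0],[0,0,0]],[1,[0,0,0],[0,0,0]],[1,[0,0,0],[0,0,0]],[1,[0,0,0],[0,0,0]],[1,[0,0,0],[0,0,0]],[1,[0,0,0],[0,0,0]]]' 40
python3 -m creep '[[1,[0,0,-0.02],[0,0,0]],[1,[0,0,-0.03],[0,0,0]],[1,[0,0,-0.035],[0,0,0]],[1,[0,0,-0.035],[0,0,0]],[1,[0,0,0],[0,0,0]]]'
python3 -m creep '[[1,[-0.006,0.025,0],[0,0,0]],[1,[-0.01,0.04,0],[0,0,0]],[1,[-0.01,0.04,0],[0,0,0]],[1,[-0.01,0.04,0],[0,0,0]],[1,[-0.01,0.04,0],[0,0,0]],[1,[-0.008,0.04,0],[0,0,0]],[1,[0,0.04,0],[0,0,0]],[1,[0,0.036,0],[0,0,0]],[1,[0,0.019,0],[0,0,0]],[1,[0,0,0],[0,0,0]]]'
```

```text
time_s: 42.02
tcp_pos: [0.4513, -0.3035, 0.0826]
eef_rot: [-3.14, 0.002, 3.141]
wrist_force: [-0.9, 0.1, 7.3]
finger_gap: 0.0284
finger_force: 39.5
time_s: 42.43
tcp_pos: [0.4523, -0.3045, 0.208]
eef_rot: [-3.135, 0.008, 3.141]
wrist_force: [0.3, -1.5, -1.9]
finger_gap: 0.0282
finger_force: 40.2
time_s: 43.27
tcp_pos: [0.5042, 0.0207, 0.201]
eef_rot: [3.14, 0.0, -3.138]
wrist_force: [0.5, 0.2, -1.5]
finger_gap: 0.0284
finger_force: 40.2
```

```bash
python3 - <<'E'
from h import *
s=st(); im=save('wrist','w17.png'); bottles('wrist')
g=im.max(2)
for p in [(.505,.081),(.48,-.048),(.505,.017)]:
    b=sil('wrist',*p,.0025); r=cv2.dilate(b.astype(np.uint8),np.ones((9,9)))>0; r&=~b
    print(p,np.round(proj('wrist',[*p,.05])),'in',np.percentile(g[b],[10,50,90]),'ring',np.percentile(g[r],[10,50,90]))
print(np.round(ray('wrist',277,230,.06),3))
E
```

```text
43.27 [0.5042 0.0207 0.201 ] [ 3.14   0.    -3.138] F [ 0.5  0.2 -1.5] gap 0.0284 q [-0.13  0.2  -0.18  1.19  0.   -0.13]
bottle p0.78 [ 0.4797 -0.0489] iou 0.88 px 204 169
(0.505, 0.081) [346. 201.] in [30. 38. 77.] ring [52. 75. 77.]
(0.48, -0.048) [203. 174.] in [ 37.   61.  108.7] ring [58. 73. 76.]
(0.505, 0.017) [276. 201.] in [ 32.  71. 117.] ring [32. 68. 77.]
[0.53  0.018 0.06 ]
```

```bash
python3 -m creep '[[1,[0,-0.002,0.025],[0,0,0]],[1,[0,0,0.035],[0,0,0]],[1,[0,0,0.035],[0,0,0]],[1,[0,0,0.02],[0,0,0]],[1,[0,0,0.005],[0,0,0]],[1,[0,0,0],[0,0,0]],[1,[0,0,0],[0,0,0]],[1,[0,0,0],[0,0,0]]]'; python3 -m creep '[[1,[0,0,0.002],[0,0,0]],[1,[0,0,0],[0,0,0]],[1,[0,0,0],[0,0,0]]]'
```

```text
time_s: 44.03
tcp_pos: [0.5059, 0.0144, 0.0825]
eef_rot: [-3.141, 0.003, 3.14]
wrist_force: [-0.4, 0.7, -1.8]
finger_gap: 0.0282
finger_force: 40.2
time_s: 44.28
tcp_pos: [0.5051, 0.015, 0.0795]
eef_rot: [-3.141, 0.001, 3.141]
wrist_force: [-0.1, -0.3, -2.1]
finger_gap: 0.0283
finger_force: 40.2
```

```bash
python3 -m creep '[[1,[0,0,0.003],[0,0,0]],[1,[0,0,0.002],[0,0,0]],[1,[0,0,0],[0,0,0]],[1,[0,0,0],[0,0,0]]]'; python3 -m creep '[[1,[0,0,0.001],[0,0,0]],[1,[0,0,0],[0,0,0]],[1,[0,0,0],[0,0,0]]]'
```

```text
time_s: 44.62
tcp_pos: [0.5047, 0.0151, 0.0737]
eef_rot: [3.141, -0.0, 3.141]
wrist_force: [0.3, -0.4, -2.4]
finger_gap: 0.0282
finger_force: 40.2
time_s: 44.87
tcp_pos: [0.5051, 0.015, 0.0732]
eef_rot: [-3.141, 0.001, 3.141]
wrist_force: [-0.1, -0.1, 3.4]
finger_gap: 0.0283
finger_force: 40.7
```

```bash
python3 -m creep '[[0.5,[0,0,0],[0,0,0]],[0.5,[0,0,0],[0,0,0]],[0.5,[0,0,0],[0,0,0]],[0.5,[0,0,-0.02],[0,0,0]],[0.5,[0,0,-0.04],[0,0,0]],[0.5,[0,0,-0.04],[0,0,0]],[0.5,[0,0,-0.04],[0,0,0]],[0.5,[0,0,-0.04],[0,0,0]],[0.5,[0,0,0],[0,0,0]],[0.5,[0,0,0],[0,0,0]]]'
python3 - <<'E'
from h import *
s=st(); im=save('wrist','w18.png'); bottles('wrist')
g=im.max(2)
for x0 in [(.505,.081),(.505,.015)]:
    x0=np.array(x0); u,v=np.int32(proj('wrist',[*x0,.045])); roi=np.zeros(g.shape,bool); roi[v-32:v+24,u-28:u+28]=1; m=(g<52)&roi
    f=lambda q:1-(sil('wrist',*q,.0025)&m).sum()/(sil('wrist',*q,.0025)|m).sum()
    r=minimize(f,x0,method='Nelder-Mead',options=dict(initial_simplex=[x0,x0+[.006,0],x0+[0,.006]])); print(r.x,r.fun,(u,v),m.sum(),sil('wrist',*x0,.0025).sum())
im=save('top','t18.png')
for n in ['eraser','white_eraser','stamp_pad','big_stamp','tape_roll','orange_marker']:
    for d in spot_in('top',n)[:2]: print(n,round(d['p'],2),np.round(d['xyz'],4))
hsv=cv2.cvtColor(im,cv2.COLOR_RGB2HSV); u,v=np.int32(np.round(proj('top',[.459,.343,.043]))); print(hsv[v-1:v+2,u-1:u+2].tolist())
d0=cv2.imread('pics/top.png').astype(int);d=np.abs(d0-im[:,:,::-1].astype(int)).max(2)>50
n,l,s,c=cv2.connectedComponentsWithStats(d.astype(np.uint8))
for i in range(1,n):
    if s[i,4]>15: print('changed',s[i])
E
```

```text
time_s: 45.7
tcp_pos: [0.5057, 0.0149, 0.2551]
eef_rot: [-3.141, 0.005, 3.141]
wrist_force: [0.8, 0.3, -0.6]
finger_gap: 0.0427
finger_force: 0.0
45.7 [0.5057 0.0149 0.2551] [-3.141  0.005  3.141] F [ 0.8  0.3 -0.6] gap 0.0427 q [-0.14  0.18 -0.07  1.32  0.   -0.14]
bottle p0.90 [ 0.4759 -0.0454] iou 0.90 px 220 159
bottle p0.45 [ 0.4338 -0.2358] iou 0.16 px 73 158
bottle p0.36 [0.4528 0.2783] iou 0.20 px 494 170
[0.50150794 0.0804236 ] 0.26107784431137726 (np.int32(337), np.int32(187)) 1298 1618
[0.49678232 0.00979633] 0.24332712600869022 (np.int32(276), np.int32(187)) 1321 1518
eraser 0.38 [0.4432 0.094  0.017 ]
white_eraser 0.47 [0.5787 0.1577 0.0162]
stamp_pad 0.79 [0.5544 0.489  0.0145]
big_stamp 0.52 [0.4801 0.5192 0.0196]
tape_roll 0.41 [0.4339 0.4666 0.0178]
[[[63, 92, 149], [64, 97, 155], [62, 84, 161]], [[68, 167, 142], [68, 164, 148], [68, 170, 147]], [[68, 163, 142], [68, 157, 149], [68, 164, 148]]]
changed [ 283  198   66  142 6102]
changed [344 203   8  10  53]
changed [357 237  40  23 151]
changed [399 236  16  27  99]
changed [214 250   5   5  24]
changed [436 255   5  10  19]
changed [441 255  18  15 100]
changed [471 256   5  24  32]
changed [430 264  33  16 113]
changed [347 298   2  14  18]
changed [471 314  52  26 467]
changed [519 319   9   4  16]
changed [535 318  25  11 155]
changed [506 321   8  14  22]
changed [ 341  323   79   97 4283]
changed [527 327  33  12 119]
changed [273 333  66  25 178]
changed [ 413  333  147   87 7536]
changed [ 222  358   59   62 1549]
changed [340 359   3  16  31]
changed [250 365  16  14  39]
changed [547 368  13   6  47]
changed [317 370  21  20 166]
changed [543 373  17   6  50]
changed [341 381   8   9  40]
changed [ 297  384   45   36 1325]
changed [341 406   7  14  32]
```

```bash
python3 -c "
from rig import *
print(sign_off())"
```

```text
the job is handed in; nothing more can be done
None
```

The job is handed in, but no verdict came back. The three ink bottles (one blue, two black) went through the tray and stand on the mat again, the programme wheel shows only green, the shaker ran for about two seconds, and the knob is back at the white mark and sprung out. The final check was numeric, and in it the two black bottles matched their expected positions only roughly.

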